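# Lock the spindle of a bearing inspection fixture

### The job

Lock the spindle of the bearing fixture: with the fingertips, gently push the upright black handle round until the slot in the rim of the steel disc faces the lock bar, then push the bar by its upright lug fully home into the slot. Push only: nothing needs gripping or lifting, so leave the bearing seated on its arbor and the loose parts on the bench where they are, and do not ram the bar or the handle.

Things in the scene. Friction and masses are not known exactly. Their poses are not given: they have to be found in the camera images.
- fixture: Grey cast base of the bench spindle fixture, 20 mm high, 210 mm square with a tail 90 mm wide to y = -185 mm. It is fixed, at a different place and yaw each time. Origin on the bench under the vertical spindle axis, z up. The lock bar lies on the -y side along the line x = 0 and goes home towards +y, to the spindle.
- guide (a point): Centre of the top of the lock bar's guide, a steel block on the fixture's tail, 134 mm to -y of the spindle axis and 61 mm above the bench. The guide is 66 mm across the bar and 60 mm along it; its bolt heads reach 66 mm.
- disc: Slotted steel disc on the spindle, 190 mm in diameter, faces 40 and 54 mm above the bench, with the handle, the slot and the bearing's arbor. Its origin is on the spindle axis at bench height; in its own frame the handle is on the +y side, the slot on the -y side.
- disc_turn (a joint): Turn of the disc about the spindle, rad, counter-clockwise from above positive, no stops. 0 or 2 pi: slot exactly facing the bar. Starts at 0.7 to 5.58. In the fixture frame the handle lies at angle (joint + pi/2) from x, the slot half a turn from it. 0.15 N m (2 N at the handle) turns it; it stays where it is left.
- slot_mouth (a point): Middle of the mouth of the disc's only slot: on the rim, 95 mm from the spindle axis, 47 mm above the bench. The slot is 20 mm wide, opening to 25 mm at the rim, and 25 mm deep.
- handle (a point): Foot of the upright black crank handle, on the disc's upper face (54 mm above the bench), 76 mm from the spindle axis, half a turn from the slot. The handle is 46 mm tall (top 100 mm above the bench), 15 to 18 mm thick, fixed in the disc.
- lock_bar: Steel lock bar in its guide, 16 mm wide and 12 mm thick, with the upright lug at its outer end. Origin: middle of the end face of its nose, 47 mm above the bench; axes as the fixture's, +y towards the spindle. It only slides. The nose tapers to 9 mm wide over its last 12 mm, so that it enters and centres the disc if the slot is within about 7 mm of its line.
- bar_travel (a joint): Travel of the lock bar, m: 0 = withdrawn (nose 12 mm off the disc's rim), 0.034 = fully home (end stop: lug against the guide, nose 22 mm inside the slot). Starts at 0 to 0.008. About 4 N of friction; it stays where it is left. Against the plain rim it stops at about 0.012.
- lug (a point): Middle, in width and thickness, of the upright steel lug by which the bar is pushed, 47 mm above the bench, 98 mm behind the nose. The lug is 36 mm wide across the bar, 14 mm thick along it, 36 to 104 mm above the bench, round-topped; its rear face, the one to push, is 7 mm to the fixture's -y of this point.
- bearing: Ball bearing under inspection, 80 mm outside, 40 mm bore, 18 mm thick, loose on the arbor (top at 86 mm) in the middle of the disc. Origin at the centre of its underside, 60 mm above the bench. To be left seated.
- spare_bearing: Loose small ball bearing lying on the bench beside the guide, 52 mm outside, 15 mm thick. Origin at the centre of its underside. Leave alone.
- ring_gauge: Loose dark steel setting ring lying on the bench beside the guide, 60 mm outside, 36 mm bore, 20 mm thick. Origin at the centre of its underside. Leave alone.
- cup: Loose white plastic cup standing on the bench beyond the fixture, 68 mm wide at the rim, 70 mm high. Origin at the centre of its underside. Leave alone.
Mind the look-alikes: they are no part of the job. Leave any brown or pink look-alike of the bearing alone.

How it is judged:
By the outcome, as a careful person would: the job done as asked, in the order asked, and still so for the second after the job is handed in, with the robot touching nothing.
It also fails if it takes over 58 s, if anything falls off the work surface, if the arm or the gripper's body presses on something with over 40 N, if the wrist force passes 120 N, or if a joint passes its speed limit or range.

### The arm

A 6-joint arm with a two-finger parallel gripper is mounted at the origin on the work surface. World frame = base frame: x ahead of the robot, y to its left, z up, the work surface at z = 0. Lengths are in m, angles in rad, forces in N, time in s.
With the tool pointing down it reaches from about 0.3 to 0.775 m from the base axis. Payload 14.6 kg.
Tool frame: the origin (TCP) lies on the mounting face of the last link; the fingertips stand tips_ahead ahead of it and the grasp point (between the pads) lies 180 mm ahead of it (tips_ahead is the distance from the TCP to the fingertips, in m); z points along the fingers, y is the line along which they close (so a half turn about z gives the same grasp; the last joint's range is limited). The gripper opens to 94 mm and grips with 3 to 60 N. Pads are 16 mm wide; open, the fingers measure 119 mm over their backs; the gripper's body (75 mm by 177 mm) begins 78 mm behind the grasp point.
Start: joints at [1.24, 0.3, 1.521, -0, 1.321, -0.067], TCP at [0.143, 0.531, 0.405] pointing down, gripper open.
Joint ranges: [-3.03, 3.03], [-0.79, 2.21], [0.23, 2.52], [-1.04, 4.18], [0, 3.07], [-2.55, 2.55]. Speed limits (rad/s): [2.22, 2.22, 2.57, 3.14, 3.14, 3.14].

### API

Orientations are given as a unit quaternion [x, y, z, w].
In Python, from cell import read_state, camera, camera_info, finish_job, tips_ahead gives the robot as it stands.
- The arm moves only by the tool servo_tool, never from a script. Its argument "motion" is a list of rows, each an object of numbers: "dx", "dy", "dz": the shift along the world's x, y, z as a fraction of full scale; "yaw": the turn about the world's z as a fraction of full scale. In form: [{"dx": .., "dy": .., "dz": .., "yaw": ..}, ...]. A call has 1 to 20 rows; each row shifts and turns the commanded pose from where the row before left it; what a row does not reach is not made up. Full scale, the value 1, is 25 mm for a shift and 60 degrees for a turn. A row lasts 1/12 s, in which the tool goes at most 41.7 mm and 7.16 degrees, less where a joint would pass 70% of its speed; a pose out of reach is approached as far as the arm can. A call with a number of a shift or a turn outside -1 to 1 is refused whole. A call with a gripper value outside its range is refused whole. "fingers" is the closure, from 0 (fully open) to 1 (shut), set as the call begins (left out, the last holds). The fingers move at their own pace and stop on an object; the grip force is fixed at half the most. Time passes only in rows, so rows that do not move let the fingers close. It gives the time, the measured TCP pose, the force, the opening and the grip force at its end, in the units of the state.
- read_state(): the state, without advancing time (a new reading comes with each control period).
- camera(name): name is "scene" or "top"; returns (picture, depth): 384x512x3 uint8, red, green, blue; 384x512 float32, m along the optical axis (not along the pixel's ray), 0 where there is no reading.
- camera_info(name): a dict with "fx", "fy", "cx", "cy" (pixels), "eye" and "attitude" of the camera in the world. Camera axes: x right, y down, z forward; pixel columns grow to the right and rows downward; lengths in m; the calibration is good to about 2 mm. A picture is of the moment at which its call begins. camera_info takes no time and is no camera call.
- finish_job(): hands the job in; it is judged then, once.
The state is a dict: "time": time; "qpos": joint angles; "qd": joint speeds; "joint_efforts": joint torques, N m; "tool_pos": TCP position; "ee_rot": TCP orientation; "contact_force": force on the tool from outside, world axes, zero at the start; "torque": the same for the moment, N m; "gripper_width": finger opening in m; "grip_force": force on a finger pad.
Only numpy, scipy, OpenCV 4.12 (cv2) and the standard library are available. Lean on these libraries where they do the work, as an engineer would, in place of code of your own. Each camera call takes 0.05 s, during which the arm holds its last target. There are 200 camera calls.

## Working session

There is one attempt and no reset: what is moved stays moved. The work goes in short steps, Python scripts to look and compute and a tool call to move; the robot and the scene stay as the last step left them, time stands still between calls to the robot, and variables do not carry over. Pictures are saved under pics/ and viewed, at most 10 in all, crops included, and the job is handed in when it is done.

Besides the shell and the picture viewer there is one more tool, called after ">>>" as name(argument=value, ...), one argument or row to a line, values as JSON. servo_tool: Moves the arm, as the interface text tells. Shift numbers are shares of 25 mm and turn numbers shares of 60 degrees, none past 1 either way. Its arguments: {"type":"object","properties":{"motion":{"type":"array","items":{"type":"object","properties":{"dx":{"type":"number","minimum":-1,"maximum":1},"dy":{"type":"number","minimum":-1,"maximum":1},"dz":{"type":"number","minimum":-1,"maximum":1},"yaw":{"type":"number","minimum":-1,"maximum":1}}}},"fingers":{"type":"number"}},"required":["motion"]}

```bash
mkdir -p pics; cat > h.py <<'E'
import numpy as np, cv2
from cell import *
from scipy.spatial.transform import Rotation as R
def snap(name,fn):
    im,d=camera(name); cv2.imwrite('pics/'+fn,cv2.cvtColor(im,cv2.COLOR_RGB2BGR)); np.save('pics/'+fn+'.npy',d); return im,d
def cloud(name,d):
    c=camera_info(name); v,u=np.mgrid[:384,:512]
    p=np.stack([(u-c['cx'])/c['fx']*d,(v-c['cy'])/c['fy']*d,d],-1)
    a=np.array(c['attitude']); M=R.from_quat(a).as_matrix() if a.size==4 else a
    return p@M.T+np.array(c['eye'])
E
python3 - <<'E'
from h import *
for n in('top','scene'):
    im,d=snap(n,n+'1.png'); print(n,camera_info(n))
print(tips_ahead, read_state())
a=[cv2.imread('pics/%s1.png'%n) for n in('top','scene')]
E
```

```text
top {'fx': 414.2261428923479, 'fy': 414.2261428923479, 'cx': 247.46953016555543, 'cy': 193.36767563036315, 'eye': array([0.48154889, 0.07065588, 0.78614651]), 'attitude': array([ 0.70814128, -0.70439394,  0.03445096, -0.0343255 ])}
scene {'fx': 448.5837541613805, 'fy': 448.5837541613805, 'cx': 261.5032924792261, 'cy': 198.5598491653656, 'eye': array([0.82813163, 0.3264455 , 0.73174631]), 'attitude': array([ 0.38044163,  0.88202694, -0.25534505, -0.1099616 ])}
0.1992 {'time': 0.1, 'qpos': array([ 1.24039275e+00,  3.00387696e-01,  1.52151001e+00,  1.17456202e-05,
        1.32067964e+00, -6.66248375e-02]), 'qd': array([-0.00086929, -0.00094755, -0.00201945,  0.00036151, -0.00143195,
       -0.00058586]), 'joint_efforts': array([ 8.53173078e-04, -5.32644475e+01, -3.53285444e+01,  7.09688198e-02,
        2.32526445e-02, -5.02803039e-05]), 'tool_pos': array([0.14340701, 0.53094322, 0.40416204]), 'ee_rot': array([ 1.31508766e-01,  9.91314885e-01, -4.81555507e-04, -1.02674792e-04]), 'contact_force': array([-0.28970219,  0.26841065, -0.48021476]), 'torque': array([ 0.02720424, -0.01120079, -0.03900607]), 'grip_force': 0.0, 'gripper_width': 0.09390058066077409}
```

View pics/top1.png

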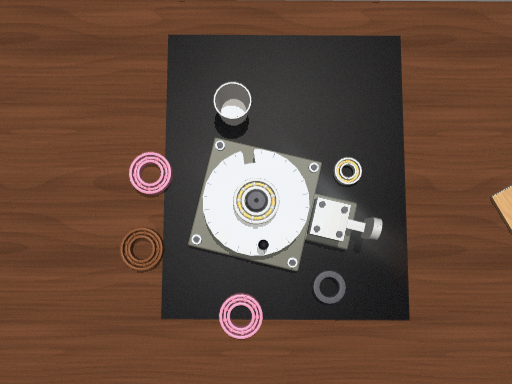

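View pics/scene1.png

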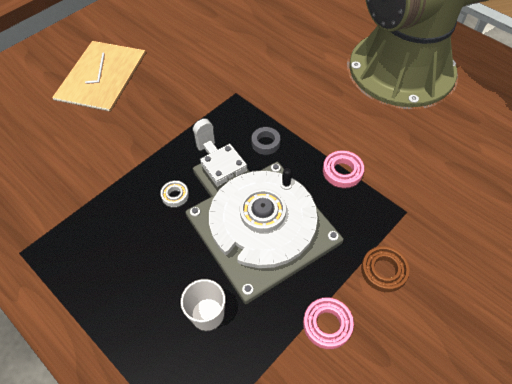

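Top view: disc centre about (256,200), slot about (249,157), handle about (263,245), guide about (331,218) and lug about (375,228). The scene view agrees: slot on the cup side, handle on the robot side.

```bash
python3 - <<'E'
from h import *
d=np.load('pics/top1.png.npy'); P=cloud('top',d)
im=cv2.imread('pics/top1.png')
for n,(u,v) in dict(arbor=(256,200),slot=(249,157),handle=(263,243),guide=(331,218),lug=(376,228),cup=(232,100),spare=(348,171),ring=(318,287)).items(): print(n,P[v,u].round(4))
z=P[...,2]; x,y=P[...,0],P[...,1]
def near(u,v,r): 
    V,U=np.mgrid[:384,:512]; return np.hypot(U-u,V-v)<r
m=(abs(z-.054)<.005)&near(256,200,62)&(im.min(2)>150)
c,r=cv2.minEnclosingCircle(P[m][:,:2].astype(np.float32)); print('disc',c,r,np.median(z[m]))
q=P[m][:,:2]-c; rr=np.hypot(*q.T); a=np.degrees(np.arctan2(q[:,1],q[:,0]))
s=(rr>.074)&(rr<.09); h,e=np.histogram(a[s],90,(-180,180)); print([(int(e[i]),int(h[i])) for i in range(90) if h[i]<.6*np.median(h)])
g=(abs(z-.061)<.006)&near(331,218,32)&(im.min(2)>120); print('guide',cv2.minAreaRect(P[g][:,:2].astype(np.float32)),P[g].mean(0))
l=(z>.08)&near(372,228,22); print('lug',P[l].mean(0),P[l].min(0),P[l].max(0),l.sum())
l=(z>.085)&near(263,243,14); print('handle',P[l].mean(0),P[l].max(0),l.sum())
l=(z>.072)&near(256,200,25); print('arb',P[l].mean(0),l.sum())
E
```

```text
arbor [0.5387 0.0562 0.085 ]
slot [0.6249 0.0682 0.0194]
handle [0.4666 0.0447 0.1   ]
guide [ 0.5098 -0.0757  0.0606]
lug [ 0.4922 -0.141   0.1026]
cup [0.7398 0.1017 0.0038]
spare [ 0.6026 -0.1221 -0.0013]
ring [ 0.3858 -0.0587  0.0186]
disc (0.5378920435905457, 0.04915769770741463) 0.10169502347707748 0.053643479905757685
[(-180, 12), (-176, 9), (8, 0), (12, 0), (16, 0)]
guide ((0.5087271928787231, -0.07313577085733414), (0.10262074321508408, 0.06574878096580505), 76.8641357421875) [ 0.50876463 -0.07278078  0.06013013]
lug [ 0.49189586 -0.13621578  0.11067861] [ 0.47399162 -0.15315693  0.0802557 ] [0.51085115 0.07065588 0.78614651] 253
handle [0.46444168 0.04518871 0.11328065] [0.48154889 0.07065588 0.78614651] 79
arb [0.53848513 0.05655592 0.08184015] 1318
```

>>> servo_tool(
  motion=[
    {"dx": 0.65,"dy": -1},
    {"dx": 0.65,"dy": -1},
    {"dx": 0.65,"dy": -1},
    {"dx": 0.65,"dy": -1},
    {"dx": 0.65,"dy": -1},
    {"dx": 0.65,"dy": -1},
    {"dx": 0.65,"dy": -1},
    {"dx": 0.65,"dy": -1},
    {"dx": 0.65,"dy": -1},
    {"dx": 0.65,"dy": -1},
    {"dx": 0.65,"dy": -1},
    {"dx": 0.65,"dy": -1},
    {"dx": 0.65,"dy": -1},
    {"dx": 0.65,"dy": -1},
    {"dx": 0.65,"dy": -1},
    {"dx": 0.65,"dy": -1},
    {"dx": 0.65,"dy": -1},
    {"dx": 0.65,"dy": -1},
    {"dx": 0.65,"dy": -1},
    {"dx": 0.65,"dy": -1},
  ],
  fingers=1,
)

```text
invalid input
```

>>> servo_tool(
  motion=[
    {"dy": -0.8,"dz": -0.6},
    {"dz": -0.6},
    {"dz": -0.6},
    {},
  ],
)

```text
invalid input
```

>>> servo_tool(
  motion=[
    {"dx": 0.65,"dy": -0.9,"dz": 0.0,"yaw": 0.0},
  ],
  fingers=1,
)

```text
time: 0.18
tool_pos: [0.1584, 0.5099, 0.4039]
ee_rot: [0.13, 0.991, -0.0, -0.0]
contact_force: [-0.2, 0.4, 0.2]
gripper_width: 0.09
grip_force: 0.0
```

>>> servo_tool(
  motion=[
    {"dx": 0.62,"dy": -1,"dz": 0,"yaw": 0},
    {"dx": 0.62,"dy": -1,"dz": 0,"yaw": 0},
    {"dx": 0.62,"dy": -1,"dz": 0,"yaw": 0},
    {"dx": 0.62,"dy": -1,"dz": 0,"yaw": 0},
    {"dx": 0.62,"dy": -1,"dz": 0,"yaw": 0},
    {"dx": 0.62,"dy": -1,"dz": 0,"yaw": 0},
    {"dx": 0.62,"dy": -1,"dz": 0,"yaw": 0},
    {"dx": 0.62,"dy": -1,"dz": 0,"yaw": 0},
    {"dx": 0.62,"dy": -1,"dz": 0,"yaw": 0},
    {"dx": 0.62,"dy": -1,"dz": 0,"yaw": 0},
    {"dx": 0.62,"dy": -1,"dz": 0,"yaw": 0},
    {"dx": 0.62,"dy": -1,"dz": 0,"yaw": 0},
    {"dx": 0.62,"dy": -1,"dz": 0,"yaw": 0},
    {"dx": 0.62,"dy": -1,"dz": 0,"yaw": 0},
    {"dx": 0.62,"dy": -1,"dz": 0,"yaw": 0},
    {"dx": 0.62,"dy": -1,"dz": 0,"yaw": 0},
    {"dx": 0.62,"dy": -1,"dz": 0,"yaw": 0},
    {"dx": 0.62,"dy": -1,"dz": 0,"yaw": 0},
    {"dx": 0.62,"dy": -1,"dz": 0,"yaw": 0},
    {"dx": 0.62,"dy": -1,"dz": 0,"yaw": 0},
  ],
)

```text
time: 1.85
tool_pos: [0.4702, 0.007, 0.4044]
ee_rot: [0.132, 0.991, 0.0, -0.0]
contact_force: [0.4, 0.4, 1.1]
gripper_width: 0.0002
grip_force: 0.0
```

>>> servo_tool(
  motion=[
    {"dx": 0,"dy": 0,"dz": -0.6,"yaw": 0},
    {"dx": 0,"dy": 0,"dz": -0.6,"yaw": 0},
    {"dx": 0,"dy": 0,"dz": -0.6,"yaw": 0},
    {"dx": 0,"dy": 0,"dz": 0,"yaw": 0},
    {"dx": 0,"dy": 0,"dz": 0,"yaw": 0},
  ],
)

```text
time: 2.27
tool_pos: [0.4697, 0.0085, 0.3594]
ee_rot: [0.132, 0.991, -0.0, -0.001]
contact_force: [0.6, -0.3, 1.4]
gripper_width: 0.0004
grip_force: 0.0
```

>>> servo_tool(
  motion=[
    {"dx": 0,"dy": 0,"dz": -0.6,"yaw": 0},
    {"dx": 0,"dy": 0,"dz": -0.8,"yaw": 0},
    {"dx": 0,"dy": 0,"dz": -0.8,"yaw": 0},
    {"dx": 0,"dy": 0,"dz": -0.8,"yaw": 0},
    {"dx": 0,"dy": 0,"dz": -0.6,"yaw": 0},
    {"dx": 0,"dy": 0,"dz": 0,"yaw": 0},
    {"dx": 0,"dy": 0,"dz": 0,"yaw": 0},
  ],
)

```text
time: 2.85
tool_pos: [0.47, 0.0086, 0.2704]
ee_rot: [0.131, 0.991, 0.0, 0.0]
contact_force: [-0.8, -0.3, 0.9]
gripper_width: 0.0006
grip_force: 0.0
```

```bash
python3 - <<'E'
from h import *
im,d=snap('scene','s2.png'); cv2.imwrite('pics/s2c.png',cv2.resize(cv2.imread('pics/s2.png')[90:310,130:390],None,fx=2.3,fy=2.3))
# pusher path: contact then arc, handle angle th from 189 to 84
c=np.array([.5385,.0565]); h=np.array([8.,12.5]); yaw=np.radians(-15)
for th in range(189,76,-8):
    t=np.radians(th); p=c+.076*np.array([np.cos(t),np.sin(t)]); mv=np.array([np.sin(t),-np.cos(t)])
    a=np.arctan2(mv[1],mv[0])-yaw
    n=min(8/abs(np.cos(a)),12.5/abs(np.sin(a)))/1e3  # ray to box edge
    q=p-mv*(n+.0085); print(th,q.round(4))
E
```

```text
189 [0.4669 0.0227]
181 [0.4629 0.0337]
173 [0.4605 0.0448]
165 [0.4597 0.0559]
157 [0.4603 0.0668]
149 [0.4623 0.0772]
141 [0.4655 0.0871]
133 [0.4697 0.0962]
125 [0.4778 0.1067]
117 [0.4868 0.1155]
109 [0.4966 0.1225]
101 [0.5069 0.1278]
93 [0.5176 0.1315]
85 [0.5286 0.1337]
77 [0.5395 0.1343]
```

View pics/s2c.png

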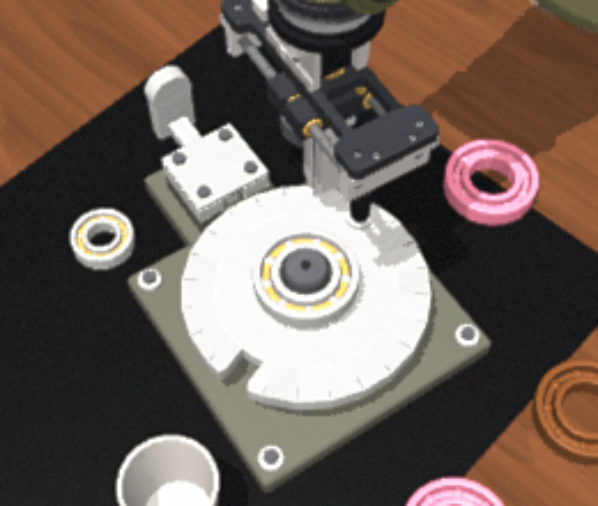

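The fingers stand beside the handle (crop about 360,205), clear of it. Now I push along the arc.

>>> servo_tool(
  motion=[
    {"dx": -0.06,"dy": 0.28,"dz": 0,"yaw": 0},
    {"dx": -0.06,"dy": 0.28,"dz": 0,"yaw": 0},
    {"dx": -0.08,"dy": 0.22,"dz": 0,"yaw": 0},
    {"dx": -0.08,"dy": 0.22,"dz": 0,"yaw": 0},
    {"dx": -0.05,"dy": 0.22,"dz": 0,"yaw": 0},
    {"dx": -0.05,"dy": 0.22,"dz": 0,"yaw": 0},
    {"dx": -0.02,"dy": 0.22,"dz": 0,"yaw": 0},
    {"dx": -0.02,"dy": 0.22,"dz": 0,"yaw": 0},
    {"dx": 0.01,"dy": 0.22,"dz": 0,"yaw": 0},
    {"dx": 0.01,"dy": 0.22,"dz": 0,"yaw": 0},
    {"dx": 0.04,"dy": 0.21,"dz": 0,"yaw": 0},
    {"dx": 0.04,"dy": 0.21,"dz": 0,"yaw": 0},
  ],
)

```text
time: 3.9
tool_pos: [0.4618, 0.0775, 0.2696]
ee_rot: [0.132, 0.991, -0.0, 0.0]
contact_force: [1.4, -2.9, -0.7]
gripper_width: 0.0005
grip_force: 1.4
```

>>> servo_tool(
  motion=[
    {"dx": 0.06,"dy": 0.2,"dz": 0,"yaw": 0},
    {"dx": 0.06,"dy": 0.2,"dz": 0,"yaw": 0},
    {"dx": 0.08,"dy": 0.18,"dz": 0,"yaw": 0},
    {"dx": 0.08,"dy": 0.18,"dz": 0,"yaw": 0},
    {"dx": 0.16,"dy": 0.21,"dz": 0,"yaw": 0},
    {"dx": 0.16,"dy": 0.21,"dz": 0,"yaw": 0},
    {"dx": 0.18,"dy": 0.18,"dz": 0,"yaw": 0},
    {"dx": 0.18,"dy": 0.18,"dz": 0,"yaw": 0},
    {"dx": 0.2,"dy": 0.14,"dz": 0,"yaw": 0},
    {"dx": 0.2,"dy": 0.14,"dz": 0,"yaw": 0},
    {"dx": 0.2,"dy": 0.1,"dz": 0,"yaw": 0},
    {"dx": 0.2,"dy": 0.1,"dz": 0,"yaw": 0},
    {"dx": 0,"dy": 0,"dz": 0,"yaw": 0},
  ],
)

```text
time: 4.98
tool_pos: [0.5065, 0.1278, 0.2697]
ee_rot: [0.131, 0.991, 0.0, 0.0]
contact_force: [-0.7, 0.6, 0.4]
gripper_width: 0.0002
grip_force: 0.0
```

```bash
cat > m.py <<'E'
from h import *
import sys
im,d=snap('top',sys.argv[1]+'.png'); P=cloud('top',d)
cv2.imwrite('pics/'+sys.argv[1]+'c.png',cv2.resize(cv2.imread('pics/'+sys.argv[1]+'.png')[110:290,160:400],None,fx=3,fy=3,interpolation=cv2.INTER_CUBIC))
c=np.array([.5385,.0565]); q=P[...,:2]-c; r=np.hypot(q[...,0],q[...,1]); a=np.degrees(np.arctan2(q[...,1],q[...,0]))
# slot: ring r 74..90 seen below disc face, angles toward the bar side
s=(r>.076)&(r<.090)&(P[...,2]<.047)&(d>0)
print('slot pts',s.sum(),'angles', np.percentile(a[s],[5,50,95]).round(1) if s.any() else None)
h=(abs(r-.076)<.014)&(abs(P[...,2]-.1)<.004); print('handle',h.sum(), P[h].mean(0), np.median(a[h]))
print(read_state()['tool_pos'],read_state()['contact_force'])
E
python3 m.py t3
```

```text
slot pts 83 angles [-85.6 -79.4 -73.2]
handle 0 [nan nan nan] nan
[0.50613054 0.12761116 0.26965625] [ 0.41100818 -1.03668748  0.93727589]m.py:9: RuntimeWarning: Mean of empty slice.
  h=(abs(r-.076)<.014)&(abs(P[...,2]-.1)<.004); print('handle',h.sum(), P[h].mean(0), np.median(a[h]))
  ret = um.true_divide(
  return _methods._mean(a, axis=axis, dtype=dtype,
  ret = ret.dtype.type(ret / rcount)
```

View pics/t3c.png

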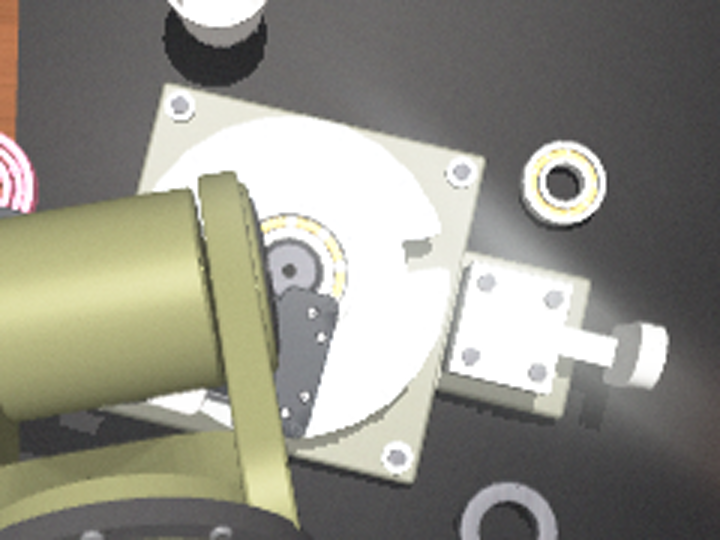

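Slot now at crop (418,246), 23° short of the bar's line, as predicted. Continue to about 5° short.

>>> servo_tool(
  motion=[
    {"dx": 0.21,"dy": 0.07,"dz": 0,"yaw": 0},
    {"dx": 0.21,"dy": 0.07,"dz": 0,"yaw": 0},
    {"dx": 0.22,"dy": 0.05,"dz": 0,"yaw": 0},
    {"dx": 0.22,"dy": 0.04,"dz": 0,"yaw": 0},
    {"dx": 0.11,"dy": 0.01,"dz": 0,"yaw": 0},
    {"dx": 0,"dy": 0,"dz": 0,"yaw": 0},
    {"dx": 0,"dy": 0,"dz": 0,"yaw": 0},
  ],
)

```text
time: 5.62
tool_pos: [0.5301, 0.1335, 0.2696]
ee_rot: [0.132, 0.991, 0.0, 0.0]
contact_force: [0.7, -0.2, -1.2]
gripper_width: 0.0008
grip_force: 0.0
```

```bash
python3 -W ignore m.py t4; python3 - <<'E'
from h import *
P=cloud('top',np.load('pics/t4.png.npy')); im=cv2.imread('pics/t4.png').min(2)
V,U=np.mgrid[:384,:512]; c=np.array([.5385,.0565])
g=(abs(P[...,2]-.0605)<.003)&(np.hypot(U-331,V-218)<30)&(im>110)
r=cv2.minAreaRect(P[g][:,:2].astype(np.float32)); print(r)
for n,k in(('guide',P[g]),('lug',P[(P[...,2]>.085)&(P[...,2]<.11)&(np.hypot(U-375,V-228)<15)])):
    q=np.median(k,0)[:2]-c; print(n,np.hypot(*q),np.degrees(np.arctan2(q[1],q[0])),k[:,:2].min(0),k[:,:2].max(0))
# base corner bolts -> yaw
b=(abs(P[...,2]-.02)<.006)&(np.hypot(P[...,0]-c[0],P[...,1]-c[1])>.115)&(np.hypot(P[...,0]-c[0],P[...,1]-c[1])<.14)&(im>170)
n,l,s,ce=cv2.connectedComponentsWithStats(b.astype(np.uint8))
for i in range(1,n):
    if s[i,4]>15: q=P[l==i].mean(0)[:2]-c; print('bolt',s[i,4],ce[i],np.hypot(*q),np.degrees(np.arctan2(q[1],q[0])))
E
```

```text
slot pts 83 angles [-101.8  -95.8  -89.7]
handle 0 [nan nan nan] nan
[0.5299481  0.13345357 0.26966614] [0.42873949 0.39226743 0.24587058]
((0.5084697604179382, -0.07402914017438889), (0.060254357755184174, 0.06600321829319), 76.83760070800781)
guide 0.1339606206496264 -103.12116065787339 [ 0.46993706 -0.1098761 ] [ 0.54653264 -0.03865926]
lug 0.20202442795609632 -103.26807557851384 [ 0.47400792 -0.15377006] [ 0.5109027  -0.13202813]
bolt 130 [223.13846154 143.58461538] 0.12686118749418077 28.443790289200763
bolt 277 [310.98555957 168.80866426] 0.12260255446374928 -58.21652730646397
bolt 49 [323.30612245 196.40816327] 0.12748112393845318 -84.1510827917821
bolt 16 [193.8125 227.875 ] 0.12203104689872936 112.45125064761747
bolt 242 [290.55371901 259.7107438 ] 0.12249280185112564 -147.82406101841514
```

View pics/t4c.png

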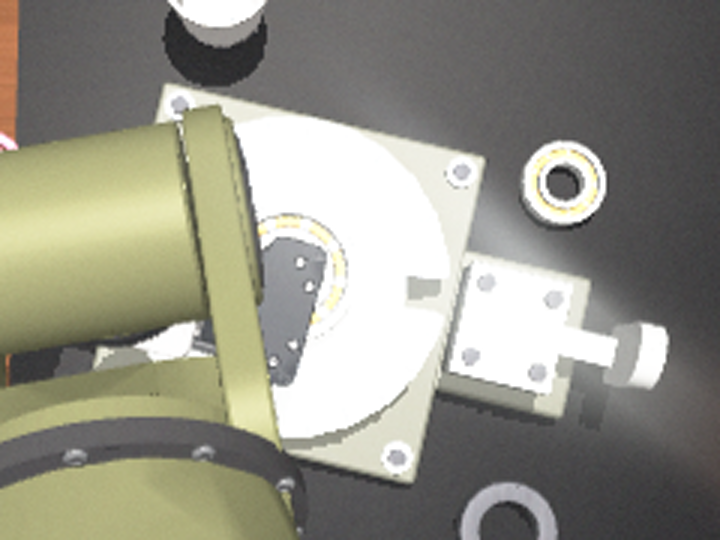

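Slot now at crop (424,288), about 7° short of the guide line (-103°). Push the remainder.

>>> servo_tool(
  motion=[
    {"dx": 0.13,"dy": 0.01,"dz": 0,"yaw": 0},
    {"dx": 0.13,"dy": 0.01,"dz": 0,"yaw": 0},
    {"dx": 0.12,"dy": 0,"dz": 0,"yaw": 0},
    {"dx": 0,"dy": 0,"dz": 0,"yaw": 0},
    {"dx": 0,"dy": 0,"dz": 0,"yaw": 0},
  ],
)

```text
time: 6.08
tool_pos: [0.5396, 0.134, 0.2696]
ee_rot: [0.132, 0.991, 0.0, 0.0]
contact_force: [0.1, 0.7, 0.3]
gripper_width: 0.0004
grip_force: 0.0
```

```bash
cat >> m.py <<'E'
# gap in the face at z=.054: intersect rays with that plane, use face mask
e=np.array(camera_info('top')['eye']); k=(.054-e[2])/(P[...,2]-e[2]); Q=e+(P-e)*k[...,None]; q=Q[...,:2]-c; r=np.hypot(q[...,0],q[...,1])
al=np.radians(-103.1); f=np.array([np.cos(al),np.sin(al)]); n=np.array([-f[1],f[0]])
lon=q@f; lat=q@n; g=(lon>.074)&(lon<.088)&(abs(lat)<.03)&(P[...,2]<.050)
print('slot lateral mm', np.percentile(lat[g]*1e3,[3,50,97]).round(1), 'per deg 1.41')
E
python3 -W ignore m.py t5
```

```text
slot pts 84 angles [-108.2 -102.1  -96.2]
handle 0 [nan nan nan] nan
[0.53951887 0.13396038 0.26968836] [-0.05720163  0.25192641 -0.21238046]
slot lateral mm [-10.6  -1.4   8.2] per deg 1.41
```

View pics/t5c.png

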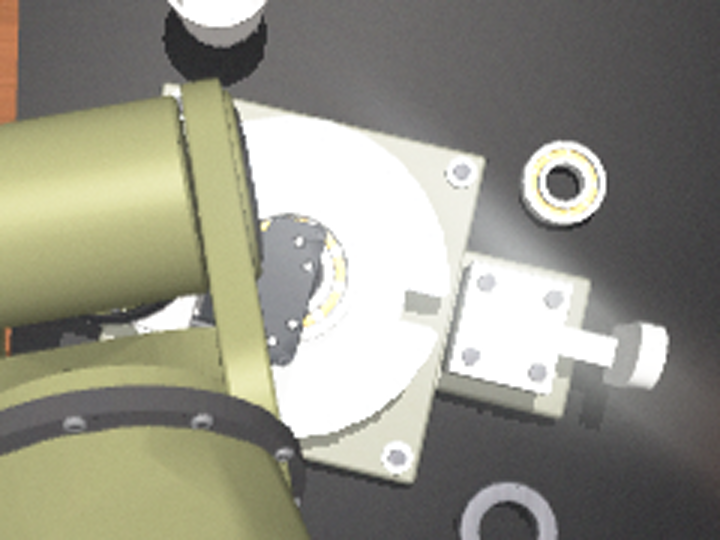

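Slot is within about 1.5 mm of the bar's line (tolerance 7 mm). Back off, lift, and go behind the lug.

>>> servo_tool(
  motion=[
    {"dx": -0.25,"dy": 0,"dz": 0,"yaw": 0},
    {"dx": -0.25,"dy": 0,"dz": 0,"yaw": 0},
    {"dx": 0,"dy": 0,"dz": 0.8,"yaw": 0},
    {"dx": 0,"dy": 0,"dz": 1,"yaw": 0},
    {"dx": 0,"dy": 0,"dz": 1,"yaw": 0},
    {"dx": 0,"dy": 0,"dz": 1,"yaw": 0},
    {"dx": 0,"dy": 0,"dz": 0,"yaw": 0},
  ],
)

```text
time: 6.72
tool_pos: [0.5267, 0.1341, 0.3695]
ee_rot: [0.131, 0.991, 0.001, 0.003]
contact_force: [0.3, 0.2, -0.0]
gripper_width: 0.0006
grip_force: 0.0
```

>>> servo_tool(
  motion=[
    {"dx": -0.13,"dy": -0.9,"dz": 0,"yaw": 0},
    {"dx": -0.13,"dy": -0.9,"dz": 0,"yaw": 0},
    {"dx": -0.13,"dy": -0.9,"dz": 0,"yaw": 0},
    {"dx": -0.13,"dy": -0.9,"dz": 0,"yaw": 0},
    {"dx": -0.13,"dy": -0.9,"dz": 0,"yaw": 0},
    {"dx": -0.13,"dy": -0.9,"dz": 0,"yaw": 0},
    {"dx": -0.13,"dy": -0.9,"dz": 0,"yaw": 0},
    {"dx": -0.13,"dy": -0.9,"dz": 0,"yaw": 0},
    {"dx": -0.13,"dy": -0.9,"dz": 0,"yaw": 0},
    {"dx": -0.13,"dy": -0.9,"dz": 0,"yaw": 0},
    {"dx": -0.13,"dy": -0.9,"dz": 0,"yaw": 0},
    {"dx": -0.13,"dy": -0.9,"dz": 0,"yaw": 0},
    {"dx": -0.13,"dy": -0.9,"dz": 0,"yaw": 0},
    {"dx": -0.13,"dy": -0.9,"dz": 0,"yaw": 0},
    {"dx": 0,"dy": 0,"dz": 0,"yaw": 0},
    {"dx": 0,"dy": 0,"dz": 0,"yaw": 0},
  ],
)

```text
time: 8.05
tool_pos: [0.4809, -0.1813, 0.3642]
ee_rot: [0.132, 0.991, 0.0, -0.0]
contact_force: [0.3, 0.6, 0.4]
gripper_width: 0.0007
grip_force: 0.0
```

```bash
python3 -W ignore m.py t6
```

```text
slot pts 84 angles [-108.3 -102.   -96.2]
handle 47 [0.55682141 0.1297595  0.09823114] 75.94927825578853
[ 0.48110878 -0.180646    0.36425901] [-0.13203654 -0.05007431 -0.62522726]
slot lateral mm [-10.4  -1.4   8. ] per deg 1.41
```

View pics/t6c.png

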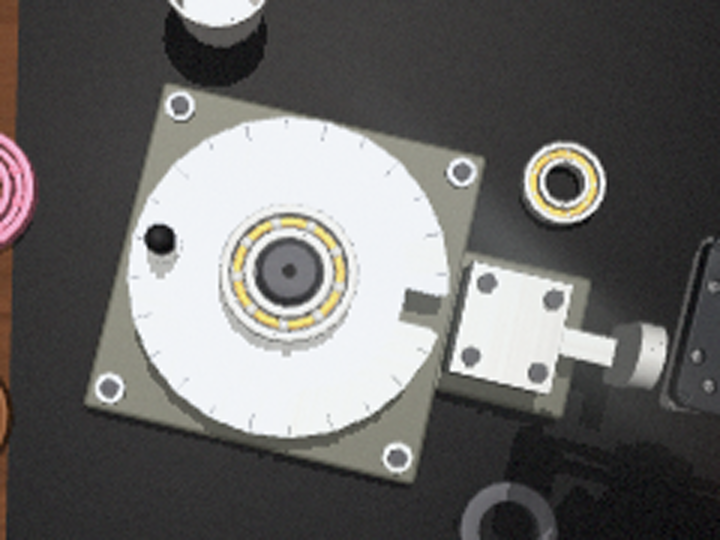

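Slot (422,303) faces the guide, bearing still seated, gripper just behind the lug at (640,355). Lower and push.

>>> servo_tool(
  motion=[
    {"dx": 0,"dy": 0,"dz": -0.6,"yaw": 0},
    {"dx": 0,"dy": 0,"dz": -0.8,"yaw": 0},
    {"dx": 0,"dy": 0,"dz": -0.8,"yaw": 0},
    {"dx": 0,"dy": 0,"dz": -0.8,"yaw": 0},
    {"dx": 0,"dy": 0,"dz": -0.8,"yaw": 0},
    {"dx": 0,"dy": 0,"dz": -0.5,"yaw": 0},
    {"dx": 0,"dy": 0,"dz": 0,"yaw": 0},
  ],
)

```text
time: 8.68
tool_pos: [0.481, -0.1796, 0.2547]
ee_rot: [0.131, 0.991, 0.001, -0.002]
contact_force: [0.5, 0.6, -0.6]
gripper_width: 0.001
grip_force: 0.0
```

>>> servo_tool(
  motion=[
    {"dx": 0.045,"dy": 0.195,"dz": 0,"yaw": 0},
    {"dx": 0.045,"dy": 0.195,"dz": 0,"yaw": 0},
    {"dx": 0.045,"dy": 0.195,"dz": 0,"yaw": 0},
    {"dx": 0.045,"dy": 0.195,"dz": 0,"yaw": 0},
    {"dx": 0.03,"dy": 0.12,"dz": 0,"yaw": 0},
    {"dx": 0.03,"dy": 0.12,"dz": 0,"yaw": 0},
    {"dx": 0.03,"dy": 0.12,"dz": 0,"yaw": 0},
  ],
)

```text
time: 9.27
tool_pos: [0.4883, -0.1524, 0.2576]
ee_rot: [0.132, 0.991, -0.0, 0.0]
contact_force: [-0.9, -4.1, 3.4]
gripper_width: 0.0005
grip_force: 2.2
```

>>> servo_tool(
  motion=[
    {"dx": 0.03,"dy": 0.12,"dz": 0,"yaw": 0},
    {"dx": 0.03,"dy": 0.12,"dz": 0,"yaw": 0},
    {"dx": 0.03,"dy": 0.12,"dz": 0,"yaw": 0},
  ],
)

```text
time: 9.52
tool_pos: [0.4905, -0.1434, 0.2573]
ee_rot: [0.132, 0.991, -0.0, 0.0]
contact_force: [-0.8, -4.3, 2.5]
gripper_width: 0.0004
grip_force: 2.2
```

>>> servo_tool(
  motion=[
    {"dx": 0.03,"dy": 0.12,"dz": 0,"yaw": 0},
    {"dx": 0.03,"dy": 0.12,"dz": 0,"yaw": 0},
    {"dx": 0.03,"dy": 0.12,"dz": 0,"yaw": 0},
  ],
)

```text
time: 9.77
tool_pos: [0.4927, -0.1343, 0.2571]
ee_rot: [0.132, 0.991, 0.0, -0.0]
contact_force: [-2.3, -3.8, 3.4]
gripper_width: 0.0004
grip_force: 2.2
```

Force stays near 4 N, so the nose has entered. About 5 mm remains.

>>> servo_tool(
  motion=[
    {"dx": 0.02,"dy": 0.08,"dz": 0,"yaw": 0},
    {"dx": 0.02,"dy": 0.08,"dz": 0,"yaw": 0},
  ],
)

```text
time: 9.93
tool_pos: [0.4937, -0.1303, 0.2571]
ee_rot: [0.131, 0.991, 0.0, -0.0]
contact_force: [-1.9, -4.3, 3.8]
gripper_width: 0.0003
grip_force: 2.1
```

>>> servo_tool(
  motion=[
    {"dx": 0.01,"dy": 0.04,"dz": 0,"yaw": 0},
  ],
)

```text
time: 10.02
tool_pos: [0.4939, -0.1292, 0.2571]
ee_rot: [0.131, 0.991, 0.0, -0.0]
contact_force: [-1.7, -3.9, 2.9]
gripper_width: 0.0007
grip_force: 2.1
```

>>> servo_tool(
  motion=[
    {"dx": 0.01,"dy": 0.04,"dz": 0,"yaw": 0},
    {"dx": 0.01,"dy": 0.04,"dz": 0,"yaw": 0},
  ],
)

```text
time: 10.18
tool_pos: [0.4942, -0.1284, 0.2572]
ee_rot: [0.131, 0.991, -0.001, -0.0]
contact_force: [-8.9, -24.9, 3.7]
gripper_width: 0.0006
grip_force: 13.2
```

>>> servo_tool(
  motion=[
    {"dx": 0.005,"dy": 0.03,"dz": 0,"yaw": 0},
    {"dx": 0.0,"dy": 0.0,"dz": 0,"yaw": 0},
  ],
)

```text
time: 10.35
tool_pos: [0.4941, -0.1283, 0.2572]
ee_rot: [0.132, 0.991, -0.002, -0.0]
contact_force: [-8.0, -24.5, 4.8]
gripper_width: 0.0009
grip_force: 12.4
```

Stop reached at the expected place (travel about 34 mm by geometry). Back off, rise and check.

>>> servo_tool(
  motion=[
    {"dx": -0.03,"dy": -0.15,"dz": 0,"yaw": 0},
    {"dx": -0.1,"dy": -0.4,"dz": 0,"yaw": 0},
    {"dx": -0.1,"dy": -0.5,"dz": 0,"yaw": 0},
    {"dx": 0,"dy": -0.4,"dz": 0.6,"yaw": 0},
    {"dx": 0,"dy": -0.4,"dz": 1,"yaw": 0},
    {"dx": 0,"dy": -0.4,"dz": 1,"yaw": 0},
    {"dx": 0,"dy": -0.4,"dz": 1,"yaw": 0},
    {"dx": 0,"dy": 0,"dz": 0.8,"yaw": 0},
    {"dx": 0,"dy": 0,"dz": 0,"yaw": 0},
    {"dx": 0,"dy": 0,"dz": 0,"yaw": 0},
  ],
)

```text
time: 11.18
tool_pos: [0.4885, -0.1936, 0.3674]
ee_rot: [0.132, 0.991, -0.0, 0.001]
contact_force: [-0.9, -0.6, -0.6]
gripper_width: 0.0005
grip_force: 0.0
```

```bash
python3 -W ignore m.py t7
```

```text
slot pts 28 angles [-108.9 -106.7  -95.5]
handle 51 [0.5567542  0.12966035 0.09807093] 75.94493956254462
[ 0.48849418 -0.19335577  0.36639638] [-0.11546098 -0.05831969  0.02448768]
slot lateral mm [-10.9  -7.5  11.7] per deg 1.41
```

View pics/t7c.png

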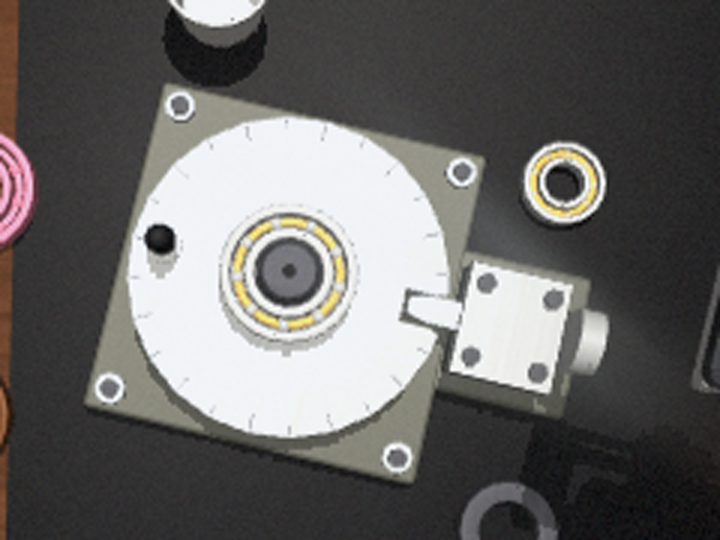

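The nose is deep in the slot (crop 425,308) and the lug sits against the guide (590,342). The bearing is seated and the loose parts have not moved.

```bash
python3 -c "from cell import *; print(finish_job())"
```

```text
the job is handed in; nothing more can be done
None
```

The spindle is locked: I turned the slot to face the bar and pushed the bar home to its stop, the last picture shows the bearing seated and the loose parts in view unmoved, and the job was handed in after about 11 s (verdict not shown).

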